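# Clamp a ground shaft in the V-blocks for a roughness scan

## Robot

A 6-joint arm with a two-finger parallel gripper is mounted at the origin on the work surface. World frame = base frame: x ahead of the robot, y to its left, z up, the work surface at z = 0. Lengths are in mm, angles in rad, forces in N, time in s.
With the tool pointing down it reaches from about 400 to 925 mm from the base axis. Payload 12.5 kg.
Tool frame: the origin (TCP) lies at the very end of the fingers, on their centre line; the grasp point (between the pads) lies env.grip_depth behind it (env.grip_depth is the distance from the TCP to the grasp point, in mm); z points along the fingers, y is the line along which they close (so a half turn about z gives the same grasp; the last joint's range is limited). The gripper opens to 95 mm and grips with 3 to 60 N. Pads are 20 mm wide; open, the fingers measure 119 mm over their backs; the gripper's body (75 mm by 180 mm) begins 59 mm behind the grasp point.
Start: joints at [1.058, 0.491, 1.559, -0, 1.092, -0.106], TCP at [247.281, 574.02, 214.661] pointing down, gripper open.
Joint ranges: [-3.1, 3.1], [-0.84, 2.19], [0.05, 2.79], [-1.13, 4.28], [0.06, 2.93], [-2.69, 2.69]. Speed limits (rad/s): [2.22, 2.22, 2.79, 3.14, 3.14, 3.14].

## Interface

Orientations are given as a rotation vector (axis times angle).
In Python, from bench import env gives the robot as it stands. The module is installed in compiled form; this text tells all that it offers.
- The arm moves only by the tool play_rows, never from a script. Its argument "rows" is a list of rows, each an object with "hand": the finger opening in mm, from 0 to 95.1; "dp": the shift along the tool's x, y, z in units of 25 mm (1.0 is 25 mm), a list of three; "rot": the turn, a rotation vector about the tool's x, y, z in rad, a list of three. In form: [{"hand": hand, "dp": [tx, ty, tz], "rot": [wx, wy, wz]}, ...]. A call has 1 to 20 rows; each row is the pose to reach, as a shift and turn from the pose commanded when the call began, along the tool's axes at that moment; what a row does not reach only later rows make up. A row lasts 1/8 s, in which the tool goes at most 62.5 mm and 10.7 degrees, less where a joint would pass 70% of its speed; a pose out of reach is approached as far as the arm can. A call with a gripper value outside its range is refused whole. The fingers move at their own pace and stop on an object; "grip_force" is the grip in N (left out, the last holds). Time passes only in rows, so rows that repeat a pose let the fingers close. It gives the time, the measured TCP pose, the force, the opening and the grip force at its end, in the units of the state.
- env.sense(): the state, without advancing time (a new reading comes with each control period).
- env.camera(name): name is "scene" or "top" or "wrist"; returns a dict with "img" (420x560x3 uint8, red, green, blue), "z_map" (420x560 float32, mm along the optical axis (not along the pixel's ray), 0 where there is no reading), "fx", "fy", "cx", "cy" (pixels), "R" (3x3) and "t" (3): a world point X has camera coordinates R X + t. Camera axes: x right, y down, z forward; pixel columns grow to the right and rows downward; lengths in mm; the calibration is good to about 2 mm. The wrist camera is an equidistant fisheye: a pixel r from the principal point sees the ray r / f radians off the axis. A picture is of the moment at which its call begins.
- env.close_job(): hands the job in; it is judged then, once.
The state is a dict: "time": time; "joint_pos": joint angles; "qvel": joint speeds; "effort": joint torques, N m; "eef_pos": TCP position; "eef_rot": TCP orientation; "ft_force": force on the tool from outside, world axes, zero at the start; "moment": the same for the moment, N m; "width": opening from 0.0 (shut) to 1.0 (fully open); "finger_force": force on a finger pad.
Only numpy, scipy, OpenCV 4.12 (cv2) and the standard library are available. Lean on these libraries where they do the work, as an engineer would, in place of code of your own. Each camera call takes 0.05 s, during which the arm holds its last target. There are 200 camera calls.

## Task

Take the ground shaft from its wooden rest, lay it down gently in the pair of steel V-blocks so that it sits down in both, and slide it along the Vs until you feel its end bear on the blue end stop with a light push of about 5 newtons (12 would bend the stop). Then swing the clamp arm round by its red knob until the sprung white pad rides up and presses centrally on top of the shaft, the shaft still seated and against the stop, and let everything go. Do not force the shaft or clamp, and leave the bottle, ring gauge and gauge-block case where they are.

Things in the scene. Friction and masses are not known exactly. Their poses are not given: they have to be found in the camera images.
- shaft: Bright ground shaft, plain cylinder 30 mm in diameter and 140 mm long, about 0.4 to 0.7 kg, the two ends alike. Origin at the middle of its axis; its x axis runs along the shaft. It starts lying in the wooden rest with its axis 46 mm above the table. Gripped off-centre or pressed down in the Vs it drags, by 2 to 13 N, and the fingers hardly see the stop behind that.
- rest: Wooden rest, 150 x 64 mm base 10 mm thick with two notched 14 mm wide supports, 60 mm across and 42 mm high, centred 52 mm either side of its middle; between them the shaft is free to be gripped. Origin at the centre of its underside, x along the shaft. Does not move.
- fixture: Dark base plate 290 x 110 x 12 mm fixed to the table, with two steel 90-degree V-blocks, each 26 mm long, 60 mm across, 56 mm high, centred at x = -45 and +45 mm: a 64 mm gap between them leaves room for fingers. Origin at table height under the middle of the Vs, x along the Vs towards the end stop, z up. A seated shaft has its axis at y = 0, z = 60 mm.
- clamp_hinge (a point): Upright hinge axis of the clamp arm, on the grey post (22 mm thick, 34 mm at its foot) that stands on the fixture at its x = -115 mm, y = 0; this point is 98 mm above the table. Axes as the fixture's.
- end_stop: Blue rigid end stop, 34 mm wide, on the fixture beyond the Vs' +x end, locked in a different place each time (face 68 to 82 mm along x from the fixture's origin). Origin at the middle of its contact face, 60 mm above the table, on the seated shaft's axis line; its x points away from the shaft, so a shaft against it has its middle at x = -70 mm of this frame.
- clamp (a joint): Swing angle of the grey clamp arm, rad. 0 = arm over the line of the Vs, pointing from its post at the end stop, pad over fixture x = -45 mm; positive = counter-clockwise from above, to the fixture's +y side, where it starts (1.1 to 1.6). Can overrun to -0.35. Stiff: stays where left, about 1.5 N at the knob turns it. Bar 22 mm wide, 90 to 98 mm above the table.
- knob (a point): Red round knob standing on the clamp arm 70 mm from the hinge, 20 mm in diameter, from 98 to 132 mm above the table; this point is on its axis 120 mm above the table, the height to grip it from above.
- pad: White ball pad, 12 mm radius, under the arm straight below the knob; origin at its centre. Sprung downwards (pre-load 3.3 N, 1.1 N per mm, 9 mm upward travel). Free, it hangs 2.5 mm lower than a seated shaft's top: it meets the shaft's flank some 11 mm before centre and rides up it, then presses with about 6 N; this takes several newtons at the knob.
- cleaner: Amber bottle, 48 mm in diameter, 100 mm high, standing on the table; bystander. Origin at the centre of its underside.
- ring_gauge: Steel ring gauge, 64 mm outside diameter, 22 mm high, lying on the table; bystander. Origin at the centre of its underside.
- gauge_blocks: Wooden gauge-block case, 60 x 90 x 36 mm, on the table; bystander. Origin at the centre of its underside.
There are look-alikes about, which are no part of the job. What is shaped like the shaft but black is not meant.

How it is judged:
By the outcome, as a careful person would: the job done as asked, in the order asked, and still so for the second after the job is handed in, with the robot touching nothing.
It also fails if it takes over 72 s, if anything falls off the work surface, if the arm or the gripper's body presses on something with over 40 N, if the wrist force passes 120 N, or if a joint passes its speed limit or range.

## Working session

There is one attempt and no reset: what is moved stays moved. The work goes in short steps, Python scripts to look and compute and a tool call to move; the robot and the scene stay as the last step left them, time stands still between calls to the robot, and variables do not carry over. Pictures are saved under pics/ and viewed, at most 10 in all, crops included, and the job is handed in when it is done.

Besides the shell and the picture viewer there is one more tool, called after "Call:" by a JSON object that holds its "method" and its "body", one argument or row to a line. play_rows: Moves the arm, as the interface text tells. Its arguments: {"type":"object","properties":{"rows":{"type":"array","items":{"type":"object","properties":{"hand":{"type":"number"},"dp":{"type":"array","items":{"type":"number"}},"rot":{"type":"array","items":{"type":"number"}}}}},"grip_force":{"type":"number"}},"required":["rows"]}

```bash
mkdir -p pics; cat > h.py <<'E'
import numpy as np, cv2
from bench import env
def save(c,name,crop=None,s=1):
    im=c["img"][:,:,::-1]
    if crop: a,b,d,e=crop; im=im[b:e,a:d]
    if s!=1: im=cv2.resize(im,None,fx=s,fy=s,interpolation=cv2.INTER_CUBIC)
    cv2.imwrite("pics/"+name,im)
def cloud(c):
    v,u=np.mgrid[:420,:560]; z=c["z_map"]
    P=np.stack([(u-c["cx"])/c["fx"]*z,(v-c["cy"])/c["fy"]*z,z],-1)
    W=(P-c["t"])@c["R"]   # R^T(p-t)
    W[z<=0]=np.nan
    return W
E
python3 - <<'E'
from h import *
import pickle
d={}
for n in ("scene","top"):
    c=env.camera(n); d[n]=c; save(c,n+"0.png")
    print(n,c["fx"],-c["R"].T@c["t"],c["R"][2])
pickle.dump(d,open("c0.pkl","wb"))
s=env.sense(); print(env.grip_depth,{k:np.round(v,3) for k,v in s.items()})
E
```

```text
scene 393.8155395516374 [ 949.3095871  -234.34958245  778.81211282] [-0.49844705  0.27283781 -0.82286698]
top 417.7133571630413 [492.33299679   1.68007755 857.40743701] [ 0.06679102 -0.00319753 -0.99776186]
18.8 {'time': np.float64(0.1), 'joint_pos': array([ 1.058,  0.492,  1.559, -0.   ,  1.092, -0.106]), 'qvel': array([-0.   , -0.002, -0.001,  0.001, -0.002, -0.   ]), 'effort': array([ 3.0000e-03, -6.1363e+01, -2.5861e+01,  6.9000e-02,  4.7000e-02,
       -0.0000e+00]), 'eef_pos': array([247.167, 573.827, 214.105]), 'eef_rot': array([-6.350e-01, -3.077e+00,  1.000e-03]), 'ft_force': array([ 0.226, -0.019,  0.696]), 'moment': array([ 0.012, -0.034, -0.056]), 'finger_force': np.float64(0.0), 'width': np.float64(0.997)}
```

View pics/scene0.png

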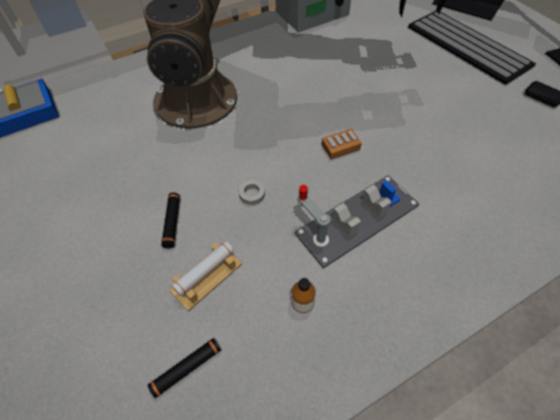

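View pics/top0.png

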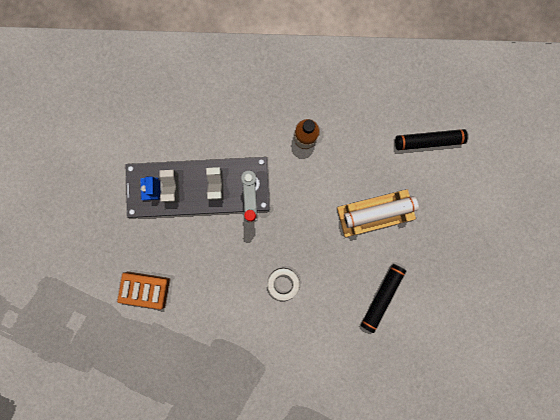

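The scene view has the bright shaft in the wooden rest at about (205,268). The top view has it at (382,212). Possible mix-ups in the top view are the black cylinders at (431,139) and (383,298). I choose the bright one at (382,212). The fixture is at (197,187), the stop at (150,188), the knob at (250,216) and the hinge at (249,178).

```bash
cat > m.py <<'E'
from h import *
import pickle
d=pickle.load(open("c0.pkl","rb"))
def rect(P):
    r=cv2.minAreaRect(P[:,:2].astype(np.float32)); return np.round(r[0],1),np.round(r[1],1),round(r[2],2)
for n in ("top","scene"):
    c=d[n]; W=cloud(c); im=c["img"]; hsv=cv2.cvtColor(im,cv2.COLOR_RGB2HSV).astype(int)
    H,S,V=hsv[...,0],hsv[...,1],hsv[...,2]; z=W[...,2]
    v,u=np.mgrid[:420,:560]
    box=lambda a,b,e,f:(u>=a)&(u<e)&(v>=b)&(v<f)
    tb=(box(330,170,430,250) if n=="top" else box(160,230,250,310))
    print(n,"table z",np.nanmedian(z[box(280,330,330,400) if n=="top" else box(60,250,120,350)]))
    m=tb&(S<70)&(z>40)&(z<70)
    P=W[m]; print("shaft",m.sum(),rect(P),"zmax",np.percentile(P[:,2],[50,98]))
    T=P[P[:,2]>52]; q,s,vt=np.linalg.svd(T[:,:2]-T[:,:2].mean(0)); print(" top strip mean",T.mean(0),"dir",vt[0], "ext",np.ptp((T[:,:2]-T[:,:2].mean(0))@vt[0]))
    m=tb&(z>5); print("rest+shaft",rect(W[m]))
    fb=(box(115,150,275,250) if n=="top" else box(285,170,425,270))
    m=fb&(z>7)&(z<20)&(V<110); print("plate",m.sum(),rect(W[m]),np.median(z[m]))
    m=fb&(H>105)&(H<130)&(S>130); P=W[m]; print("blue",m.sum(),rect(P),np.nanpercentile(P[:,2],[5,50,98])); Q=P[P[:,2]>55]; print(" hi",len(Q),rect(Q))
    m=fb&((H<6)|(H>174))&(S>150); P=W[m]; print("red",m.sum(),np.nanmedian(P,0),np.nanpercentile(P[:,2],98)); Q=P[P[:,2]>127]; print(" hi",len(Q),Q.mean(0))
    m=fb&(z>88)&~(((H<6)|(H>174))&(S>120)); P=W[m]; print("arm",m.sum(),rect(P),np.percentile(P[:,2],[5,50,98]))
    m=fb&(S<60)&(z>50)&(z<60); P=W[m]; print("vtops",len(P),rect(P))
    save(c,n+"_shaft.png",(330,120,480,340) if n=="top" else (140,180,260,400),2.5)
E
python3 m.py
```

```text
top table z 0.9129282988693577
shaft 1032 (array([ 548.7, -206.6]), array([ 28.7, 141.2]), 15.57) zmax [59.38580777 63.51810707]
 top strip mean [ 548.24819711 -205.90959578   59.02819251] dir [ 0.27277442 -0.96207802] ext 139.9833648709009
rest+shaft (array([ 548.3, -207. ]), array([159.8, 149.5]), 79.52)
plate 5333 (array([591.8, 158.8]), array([110.2, 290.3]), 4.55) 12.593462960223057
blue 396 (array([585.1, 253. ]), array([49.6, 39.2]), 13.71) [21.7243179  45.41239268 72.64642332]
 hi 165 (array([584.6, 238.6]), array([32.5, 14.4]), 5.43)
red 105 [530.31999778  42.69015022 132.61989343] 134.67026009602037
 hi 98 [530.43866187  42.85318979 132.56826348]
arm 527 (array([567. ,  46.6]), array([94.7, 25.7]), 3.07) [ 96.14618827  99.37622822 105.9801462 ]
vtops 568 (array([591.4, 163.6]), array([ 60.3, 116.6]), 4.69)
scene table z -0.12182046255171851
shaft 993 (array([ 542.6, -206.3]), array([ 44.7, 140.7]), 15.86) zmax [57.91416768 62.17168307]
 top strip mean [ 552.61589001 -205.85498323   58.37176417] dir [-0.26984592  0.96290352] ext 140.37646706646888
rest+shaft (array([ 514.3, -198.5]), array([159.1, 195.8]), 78.11)
plate 3146 (array([593.2, 159.2]), array([111.9, 288.6]), 4.51) 12.179543259748066
blue 268 (array([573.6, 258.1]), array([48.6, 75.8]), 68.2) [21.19022422 54.42407537 70.91046274]
 hi 130 (array([587.1, 239.6]), array([34.4, 16.4]), 10.16)
red 92 [537.11164064  41.18480459 128.51941937] 134.17356430961922
 hi 50 [533.98727903  43.15317695 131.4338687 ]
arm 409 (array([570. ,  48.4]), array([91.5, 26.4]), 3.59) [ 93.44029138  98.65488617 118.29911028]
vtops 408 (array([595.4, 131.9]), array([ 61.1, 184.6]), 4.33)
```

View pics/top_shaft.png

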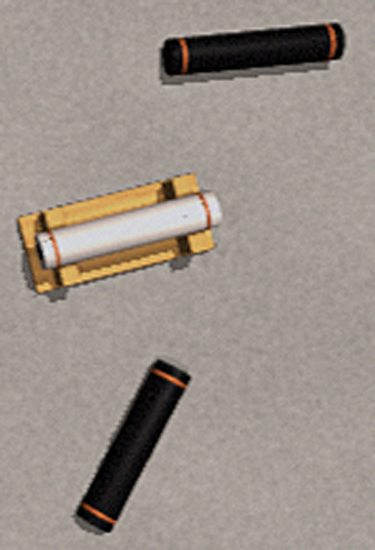

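The crop confirms the choice: the bright white/grey shaft with orange rings lies in the wooden rest, and the two black dummies lie apart from it. Next I pin down the fixture along its own axis.

```bash
cat > m2.py <<'E'
from h import *
import pickle
d=pickle.load(open("c0.pkl","rb"))
yaw=np.deg2rad(94.53); ex=np.array([np.cos(yaw),np.sin(yaw)]); ey=np.array([-ex[1],ex[0]])
O=np.array([592.2,163.])
for n in ("top","scene"):
    c=d[n]; W=cloud(c); z=W[...,2]; L=np.stack([(W[...,:2]-O)@ex,(W[...,:2]-O)@ey],-1)
    hsv=cv2.cvtColor(c["img"],cv2.COLOR_RGB2HSV).astype(int); H,S=hsv[...,0],hsv[...,1]
    near=(abs(L[...,0])<170)&(abs(L[...,1])<100)
    blue=near&(H>105)&(H<130)&(S>130)
    m=near&(z>7)&(z<18); P=L[m]; print(n,"plate x",np.percentile(P[:,0],[.5,99.5]),"y",np.percentile(P[:,1],[.5,99.5]))
    for lo,hi in((-70,-20),(20,66)):
        m=near&(S<90)&(z>50)&(z<60)&(L[...,0]>lo)&(L[...,0]<hi)&(abs(L[...,1])<35); P=L[m]
        print(" V",len(P),np.percentile(P[:,0],[2,50,98]),np.percentile(P[:,1],[1,99]))
    m=blue&(z>66); P=L[m]; print(" stop top",len(P),np.percentile(P[:,0],[3,97]),np.percentile(P[:,1],[2,98]),np.median(z[m]))
    m=near&(z>92)&(L[...,1]<25)&~((S>150)); P=L[m]; print(" post",len(P),np.percentile(P[:,0],[2,98]),np.percentile(P[:,1],[2,98]),z[m].max())
    m=near&(z>126)&((H<6)|(H>174)); P=L[m]; print(" knob",len(P),(P.max(0)+P.min(0))/2,np.ptp(P,axis=0))
    sx=np.deg2rad(105.65); a=np.array([np.cos(sx),np.sin(sx)]);b=np.array([-a[1],a[0]]);C=np.array([548.5,-206.3])
    M=np.stack([(W[...,:2]-C)@a,(W[...,:2]-C)@b],-1); m=(abs(M[...,0])<90)&(abs(M[...,1])<40)&(z>44)&(z<70)&(S<70); P=M[m]
    print(" shaft",np.percentile(P[:,0],[1,99]),np.percentile(P[:,1],[1,99]))
    Q=m&(abs(M[...,0])<40); zz=z[Q]; A=np.c_[np.ones(Q.sum()),M[Q][:,1]]; y=M[Q][:,1]
    r=np.linalg.lstsq(np.c_[2*y,2*zz,np.ones_like(y)],y*y+zz*zz,rcond=None)[0]; print(" circle fit lateral,z,r",r[0],r[1],np.sqrt(r[2]+r[0]**2+r[1]**2))
    Q=near&(z>7)&(z<18); 
E
python3 m2.py
```

```text
top plate x [-148.33036581  138.89781896] y [-53.63613059  55.46060023]
 V 281 [-57.36939217 -44.87004916 -32.18556484] [-28.92212093  30.61597053]
 V 288 [32.53086254 44.84438773 58.2951155 ] [-28.83386563  30.37972449]
 stop top 134 [69.37482551 82.2925542 ] [-14.37042496  17.47557998] 70.38082947001675
 post 256 [-126.07183729 -102.58786621] [-11.19588885  23.8612963 ] 107.36504678734585
 knob 99 [-115.11346048   71.09909668] [17.68547824 17.6190673 ]
 shaft [-68.81783723  69.80178174] [-13.82069481  13.98208035]
 circle fit lateral,z,r 0.02321940870743923 49.09971845178552 12.994077077720071
scene plate x [-147.2744946   140.76488071] y [-55.92130096  53.37564632]
 V 200 [-55.52509064 -43.81837706 -29.15684599] [-30.7376892   29.21384648]
 V 185 [33.81260792 46.07192542 60.56393015] [-30.83450185  28.59223741]
 stop top 86 [70.80553358 83.83380362] [-17.6053926   15.00711486] 69.61599275729625
 post 199 [-125.20002921 -100.97765815] [-13.60325751  23.88641141] 108.53690009492487
 knob 68 [-113.63326068   68.24549234] [18.62769099 17.86922971]
 shaft [-68.26000895  70.047528  ] [-16.2924053   10.17269447]
 circle fit lateral,z,r -1.8971736563499477 48.08195431960162 12.974667888161584
```

```bash
cat >> h.py <<'E'
from scipy.spatial.transform import Rotation as Ro
FO=np.array([592.1,163.7]); FY=np.deg2rad(94.53); ex=np.array([np.cos(FY),np.sin(FY)]); ey=np.array([-ex[1],ex[0]])
def fx(x,y): return FO+x*ex+y*ey
def loc(p): q=np.asarray(p)[:2]-FO; return np.array([q@ex,q@ey])
def down(yaw): # tool x at yaw, z down
    c,s=np.cos(np.deg2rad(yaw)),np.sin(np.deg2rad(yaw)); return Ro.from_matrix(np.array([[c,s,0],[s,-c,0],[0,0,-1]]))
def plan(xy,z,yaw,s=None):
    s=s or env.sense(); R0=Ro.from_rotvec(s["eef_rot"]); p=np.array([xy[0],xy[1],z])
    dp=R0.inv().apply(p-s["eef_pos"])/25; rot=(R0.inv()*down(yaw)).as_rotvec()
    print("dp",np.round(dp,3).tolist(),"rot",np.round(rot,4).tolist())
def st():
    s=env.sense(); print("t",round(float(s["time"]),2),"p",np.round(s["eef_pos"],2),"rv",np.round(s["eef_rot"],4),"loc",np.round(loc(s["eef_pos"]),2),"F",np.round(s["ft_force"],2),"M",np.round(s["moment"],3),"w",round(float(s["width"])*95.1,1),"ff",round(float(s["finger_force"]),1),"q",np.round(s["joint_pos"],2))
    return s
E
python3 -c "
from h import *
st();plan((549.2,-205.4),120,105.65)"
```

```text
t 0.1 p [247.17 573.83 214.11] rv [-6.3450e-01 -3.0766e+00  1.5000e-03] loc [436.09 311.46] F [ 0.23 -0.02  0.7 ] M [ 0.012 -0.034 -0.056] w 94.8 ff 0.0 q [ 1.06  0.49  1.56 -0.    1.09 -0.11]
dp [-23.428, -23.842, 3.786] rot [-0.001, 0.0004, 0.8909]
```

Call:
{"method": "play_rows", "body": {
  "rows": [
    {"hand": 60, "dp": [-23.4, -23.84, 1], "rot": [0, 0, 0.89]},
    {"hand": 60, "dp": [-23.4, -23.84, 1], "rot": [0, 0, 0.89]},
    {"hand": 60, "dp": [-23.4, -23.84, 1], "rot": [0, 0, 0.89]},
    {"hand": 60, "dp": [-23.4, -23.84, 1], "rot": [0, 0, 0.89]},
    {"hand": 60, "dp": [-23.4, -23.84, 1], "rot": [0, 0, 0.89]},
    {"hand": 60, "dp": [-23.4, -23.84, 1], "rot": [0, 0, 0.89]},
    {"hand": 60, "dp": [-23.4, -23.84, 1], "rot": [0, 0, 0.89]},
    {"hand": 60, "dp": [-23.4, -23.84, 1], "rot": [0, 0, 0.89]},
    {"hand": 60, "dp": [-23.4, -23.84, 1], "rot": [0, 0, 0.89]},
    {"hand": 60, "dp": [-23.4, -23.84, 1], "rot": [0, 0, 0.89]},
    {"hand": 60, "dp": [-23.4, -23.84, 1], "rot": [0, 0, 0.89]},
    {"hand": 60, "dp": [-23.4, -23.84, 1], "rot": [0, 0, 0.89]},
    {"hand": 60, "dp": [-23.4, -23.84, 1], "rot": [0, 0, 0.89]},
    {"hand": 60, "dp": [-23.4, -23.84, 1], "rot": [0, 0, 0.89]},
    {"hand": 60, "dp": [-23.4, -23.84, 2.5], "rot": [0, 0, 0.89]},
    {"hand": 60, "dp": [-23.4, -23.84, 3.5], "rot": [0, 0, 0.89]},
    {"hand": 60, "dp": [-23.4, -23.84, 3.5], "rot": [0, 0, 0.89]},
    {"hand": 60, "dp": [-23.4, -23.84, 3.5], "rot": [0, 0, 0.89]}
  ],
  "grip_force": 20
}}

```text
time: 2.35
eef_pos: [549.1, -204.5, 128.1]
eef_rot: [1.896, 2.504, 0.0]
ft_force: [0.4, 0.1, 0.5]
width: 0.632
finger_force: 0.0
```

```bash
python3 - <<'E'
from h import *
st()
c=env.camera("wrist"); save(c,"w1.png"); print(c["fx"],c["cx"],c["cy"],c["R"],c["t"], -c["R"].T@c["t"])
plan((549.2,-205.4),27.2,105.65)
E
```

```text
t 2.35 p [ 549.08 -204.48  128.1 ] rv [1.8961e+00 2.5038e+00 5.0000e-04] loc [-363.64   71.96] F [0.4  0.1  0.52] M [-0.095 -0.017  0.005] w 60.1 ff 0.0 q [-0.47  0.54  1.75  0.    0.86 -0.74]
325.19226210127806 282.5081667722113 207.6085040817865 [[ 9.62212421e-01  2.72299202e-01  6.33182060e-04]
 [ 2.63213377e-01 -9.30696876e-01  2.54011894e-01]
 [ 6.97565367e-02 -2.44246738e-01 -9.67200888e-01]] [-474.41430704 -343.23545781  218.77626428] [ 531.57042864 -136.83014229  299.08687632]
dp [-0.026, -0.014, 4.045] rot [0.0013, 0.001, 0.0013]
```

View pics/w1.png

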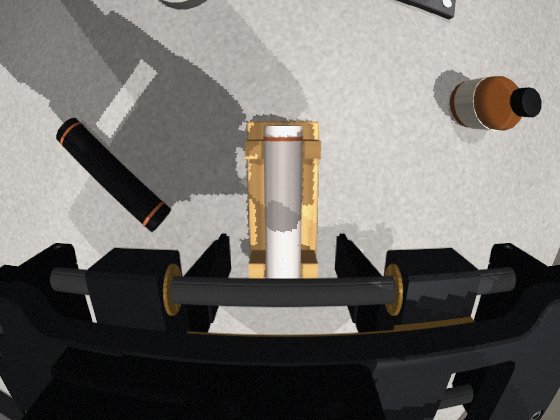

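The wrist view has the shaft along column 284, centred between the fingertips at columns 225 and 340 and parallel to the tool x axis. I descend, grip and lift.

Call:
{"method": "play_rows", "body": {
  "rows": [
    {"hand": 60, "dp": [-0.03, -0.01, 1.5], "rot": [0, 0, 0]},
    {"hand": 60, "dp": [-0.03, -0.01, 2.8], "rot": [0, 0, 0]},
    {"hand": 60, "dp": [-0.03, -0.01, 3.7], "rot": [0, 0, 0]},
    {"hand": 60, "dp": [-0.03, -0.01, 4.05], "rot": [0, 0, 0]},
    {"hand": 60, "dp": [-0.03, -0.01, 4.05], "rot": [0, 0, 0]},
    {"hand": 34, "dp": [-0.03, -0.01, 4.05], "rot": [0, 0, 0]},
    {"hand": 28, "dp": [-0.03, -0.01, 4.05], "rot": [0, 0, 0]},
    {"hand": 20, "dp": [-0.03, -0.01, 4.05], "rot": [0, 0, 0]},
    {"hand": 20, "dp": [-0.03, -0.01, 4.05], "rot": [0, 0, 0]},
    {"hand": 20, "dp": [-0.03, -0.01, 4.05], "rot": [0, 0, 0]},
    {"hand": 20, "dp": [-0.03, -0.01, 4.05], "rot": [0, 0, 0]},
    {"hand": 20, "dp": [-0.03, -0.01, 4.05], "rot": [0, 0, 0]}
  ],
  "grip_force": 25
}}

```text
time: 3.9
eef_pos: [549.6, -205.7, 26.3]
eef_rot: [1.896, 2.502, 0.001]
ft_force: [4.7, 2.6, 2.6]
width: 0.305
finger_force: 25.0
```

```bash
python3 -c "
from h import *
st()"
```

```text
t 3.9 p [ 549.58 -205.65   26.34] rv [1.8961e+00 2.5024e+00 1.3000e-03] loc [-364.84   71.56] F [4.71 2.6  2.58] M [ 0.409 -0.778  0.038] w 29.0 ff 25.0 q [-0.47  0.68  1.81  0.    0.64 -0.75]
```

Call:
{"method": "play_rows", "body": {
  "rows": [
    {"hand": 20, "dp": [0, 0, -0.3], "rot": [0, 0, 0]},
    {"hand": 20, "dp": [0, 0, -1], "rot": [0, 0, 0]},
    {"hand": 20, "dp": [0, 0, -2.5], "rot": [0, 0, 0]},
    {"hand": 20, "dp": [0, 0, -4], "rot": [0, 0, 0]},
    {"hand": 20, "dp": [0, 0, -5.4], "rot": [0, 0, 0]},
    {"hand": 20, "dp": [0, 0, -5.4], "rot": [0, 0, 0]},
    {"hand": 20, "dp": [0, 0, -5.4], "rot": [0, 0, 0]}
  ]
}}

```text
time: 4.78
eef_pos: [547.9, -205.3, 159.8]
eef_rot: [-1.896, -2.502, 0.0]
ft_force: [-0.4, -1.0, -6.9]
width: 0.31
finger_force: 25.0
```

```bash
python3 -c "
from h import *
st(); plan(fx(-5,0),160,94.53)"
```

```text
t 4.78 p [ 547.88 -205.29  159.82] rv [-1.8963e+00 -2.5025e+00  4.0000e-04] loc [-364.35   73.22] F [-0.45 -1.   -6.94] M [-0.153  0.032 -0.023] w 29.5 ff 25.0 q [-0.47  0.5   1.72  0.    0.93 -0.75]
dp [13.535, 5.656, 0.002] rot [-0.0014, -0.0011, 0.1948]
```

Call:
{"method": "play_rows", "body": {
  "rows": [
    {"hand": 20, "dp": [1.2, 0.5, 0], "rot": [0, 0, 0.02]},
    {"hand": 20, "dp": [3.3, 1.4, 0], "rot": [0, 0, 0.05]},
    {"hand": 20, "dp": [5.6, 2.35, 0], "rot": [0, 0, 0.08]},
    {"hand": 20, "dp": [8, 3.34, 0], "rot": [0, 0, 0.115]},
    {"hand": 20, "dp": [10.3, 4.3, 0], "rot": [0, 0, 0.15]},
    {"hand": 20, "dp": [12.2, 5.1, 0], "rot": [0, 0, 0.18]},
    {"hand": 20, "dp": [13.3, 5.55, 0], "rot": [0, 0, 0.194]},
    {"hand": 20, "dp": [13.57, 5.66, 0], "rot": [0, 0, 0.195]},
    {"hand": 20, "dp": [13.57, 5.66, 0], "rot": [0, 0, 0.195]},
    {"hand": 20, "dp": [13.57, 5.66, 0], "rot": [0, 0, 0.195]}
  ]
}}

```text
time: 6.02
eef_pos: [592.9, 158.1, 160.3]
eef_rot: [-2.133, -2.306, 0.001]
ft_force: [0.1, -0.9, -6.0]
width: 0.31
finger_force: 25.0
```

```bash
python3 - <<'E'
from h import *
st(); plan(fx(-4,0),61.2,94.53)
c=env.camera("wrist"); save(c,"w2.png")
E
```

```text
t 6.03 p [592.9  158.15 160.34] rv [-2.1326e+00 -2.3061e+00  1.5000e-03] loc [-5.6  -0.36] F [ 0.07 -0.93 -6.01] M [-0.087  0.103 -0.033] w 29.5 ff 25.0 q [ 0.15  0.53  1.65 -0.    0.96  0.08]
dp [0.065, -0.01, 3.965] rot [-0.0011, 0.0002, -0.0009]
```

View pics/w2.png

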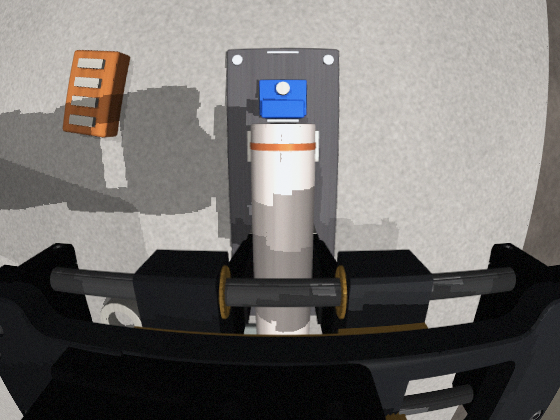

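The shaft is held level over the Vs. Its axis is at column 283 and the blue stop is centred at (282,100) with a small gap ahead. Lowering now.

Call:
{"method": "play_rows", "body": {
  "rows": [
    {"hand": 20, "dp": [0.02, 0, 0.8], "rot": [0, 0, 0]},
    {"hand": 20, "dp": [0.02, 0, 2.2], "rot": [0, 0, 0]},
    {"hand": 20, "dp": [0.02, 0, 3.4], "rot": [0, 0, 0]},
    {"hand": 20, "dp": [0.02, 0, 4.0], "rot": [0, 0, 0]},
    {"hand": 20, "dp": [0.02, 0, 4.25], "rot": [0, 0, 0]},
    {"hand": 20, "dp": [0.02, 0, 4.45], "rot": [0, 0, 0]},
    {"hand": 20, "dp": [0.02, 0, 4.56], "rot": [0, 0, 0]},
    {"hand": 20, "dp": [0.02, 0, 4.6], "rot": [0, 0, 0]},
    {"hand": 20, "dp": [0.02, 0, 4.62], "rot": [0, 0, 0]},
    {"hand": 20, "dp": [0.02, 0, 4.62], "rot": [0, 0, 0]}
  ]
}}

```text
time: 7.32
eef_pos: [593.2, 159.8, 45.6]
eef_rot: [2.132, 2.307, 0.0]
ft_force: [0.2, -0.0, -6.6]
width: 0.309
finger_force: 25.0
```

```bash
python3 -c "
from h import *
st()"
```

```text
t 7.33 p [593.15 159.84  45.57] rv [2.1318e+00 2.3074e+00 5.0000e-04] loc [-3.93 -0.74] F [ 0.24 -0.03 -6.65] M [-0.075  0.008  0.04 ] w 29.3 ff 25.0 q [0.16 0.68 1.73 0.   0.73 0.08]
```

Call:
{"method": "play_rows", "body": {
  "rows": [
    {"hand": 20, "dp": [-0.03, 0, 0.04], "rot": [0, 0, 0]},
    {"hand": 20, "dp": [-0.03, 0, 0.08], "rot": [0, 0, 0]},
    {"hand": 20, "dp": [-0.03, 0, 0.12], "rot": [0, 0, 0]},
    {"hand": 20, "dp": [-0.03, 0, 0.15], "rot": [0, 0, 0]},
    {"hand": 20, "dp": [-0.03, 0, 0.17], "rot": [0, 0, 0]},
    {"hand": 20, "dp": [-0.03, 0, 0.17], "rot": [0, 0, 0]}
  ]
}}

```text
time: 8.07
eef_pos: [593.1, 159.0, 41.1]
eef_rot: [-2.132, -2.307, -0.0]
ft_force: [0.0, -0.6, -6.3]
width: 0.309
finger_force: 25.0
```

```bash
python3 -c "
from h import *
st()"
```

```text
t 8.07 p [593.13 159.03  41.11] rv [-2.1320e+00 -2.3074e+00 -1.0000e-04] loc [-4.73 -0.66] F [ 0.03 -0.59 -6.29] M [-0.058  0.025  0.02 ] w 29.4 ff 25.0 q [0.15 0.69 1.74 0.   0.72 0.08]
```

Call:
{"method": "play_rows", "body": {
  "rows": [
    {"hand": 20, "dp": [0, 0, 0.02], "rot": [0, 0, 0]},
    {"hand": 20, "dp": [0, 0, 0.04], "rot": [0, 0, 0]},
    {"hand": 20, "dp": [0, 0, 0.05], "rot": [0, 0, 0]},
    {"hand": 20, "dp": [0, 0, 0.05], "rot": [0, 0, 0]}
  ]
}}

```text
time: 8.57
eef_pos: [593.2, 159.1, 40.6]
eef_rot: [2.132, 2.307, 0.001]
ft_force: [-4.9, -0.7, 6.1]
width: 0.309
finger_force: 25.0
```

```bash
python3 -c "
from h import *
st()"
```

```text
t 8.57 p [593.21 159.06  40.57] rv [2.1317e+00 2.3072e+00 8.0000e-04] loc [-4.71 -0.74] F [-4.92 -0.72  6.06] M [-0.216  0.722 -0.052] w 29.4 ff 25.0 q [0.15 0.69 1.74 0.   0.72 0.08]
```

Call:
{"method": "play_rows", "body": {
  "rows": [
    {"hand": 20, "dp": [0, -0.03, -0.01], "rot": [0, 0, 0]},
    {"hand": 20, "dp": [0, -0.04, -0.01], "rot": [0, 0, 0]},
    {"hand": 20, "dp": [0, -0.04, -0.01], "rot": [0, 0, 0]}
  ]
}}

```text
time: 8.95
eef_pos: [592.8, 159.1, 40.3]
eef_rot: [2.131, 2.307, 0.002]
ft_force: [4.0, 0.7, -0.2]
width: 0.311
finger_force: 25.0
```

```bash
python3 -c "
from h import *
st()"
```

```text
t 8.95 p [592.83 159.06  40.34] rv [2.1313e+00 2.3067e+00 2.1000e-03] loc [-4.68 -0.37] F [ 4.02  0.72 -0.24] M [ 0.033 -0.491  0.046] w 29.6 ff 25.0 q [0.15 0.69 1.74 0.   0.72 0.08]
```

Call:
{"method": "play_rows", "body": {
  "rows": [
    {"hand": 20, "dp": [0, 0.02, 0], "rot": [0, 0, 0]},
    {"hand": 20, "dp": [0, 0.02, 0], "rot": [0, 0, 0]},
    {"hand": 20, "dp": [0, 0.02, 0], "rot": [0, 0, 0]}
  ],
  "grip_force": 4
}}

```text
time: 9.32
eef_pos: [592.8, 159.0, 40.3]
eef_rot: [2.132, 2.307, 0.001]
ft_force: [2.0, -0.4, 1.5]
width: 0.312
finger_force: 4.0
```

Call:
{"method": "play_rows", "body": {
  "rows": [
    {"hand": 32, "dp": [0, 0, 0], "rot": [0, 0, 0]},
    {"hand": 36, "dp": [0, 0, 0], "rot": [0, 0, 0]},
    {"hand": 42, "dp": [0, 0, 0], "rot": [0, 0, 0]},
    {"hand": 46, "dp": [0, 0, 0], "rot": [0, 0, 0]},
    {"hand": 46, "dp": [0, 0, 0], "rot": [0, 0, 0]}
  ]
}}

```text
time: 9.95
eef_pos: [592.6, 159.0, 40.1]
eef_rot: [-2.132, -2.307, 0.0]
ft_force: [0.6, -0.0, 0.2]
width: 0.484
finger_force: 0.0
```

```bash
python3 - <<'E'
from h import *
st(); plan(fx(-5,-0.4),140,94.53); print((fx(-87,0)-fx(-5,0)), fx(-87,0))
E
```

```text
t 9.95 p [592.61 158.99  40.12] rv [-2.132  -2.3073  0.    ] loc [-4.74 -0.13] F [ 0.55 -0.01  0.22] M [-0.069  0.049  0.005] w 46.0 ff 0.0 q [0.15 0.69 1.74 0.   0.72 0.08]
dp [-0.01, 0.01, -3.995] rot [-0.0001, -0.0001, -0.0001]
[  6.47644771 -81.74384151] [598.97135306  76.97177791]
```

Call:
{"method": "play_rows", "body": {
  "rows": [
    {"hand": 46, "dp": [0, 0, -0.6], "rot": [0, 0, 0]},
    {"hand": 46, "dp": [0, 0, -2], "rot": [0, 0, 0]},
    {"hand": 46, "dp": [0, 0, -4], "rot": [0, 0, 0]},
    {"hand": 0, "dp": [0, 0, -4.4], "rot": [0, 0, 0]},
    {"hand": 0, "dp": [-3.3, 0, -4.4], "rot": [0, 0, 0]},
    {"hand": 0, "dp": [-3.3, 0, -4.4], "rot": [0, 0, 0]},
    {"hand": 0, "dp": [-3.3, 0, -4.4], "rot": [0, 0, 0]},
    {"hand": 0, "dp": [-3.3, 0, -4.4], "rot": [0, 0, 0]},
    {"hand": 0, "dp": [-3.3, 0, -4.4], "rot": [0, 0, 0]}
  ]
}}

```text
time: 11.08
eef_pos: [599.0, 77.8, 150.0]
eef_rot: [-2.13, -2.308, 0.0]
ft_force: [-0.1, -0.7, 0.3]
width: 0.004
finger_force: 0.0
```

```bash
python3 - <<'E'
from h import *
st()
c=env.camera("scene"); save(c,"s2.png",(270,150,440,280),4)
W=cloud(c); z=W[...,2]; L=np.stack([(W[...,:2]-FO)@ex,(W[...,:2]-FO)@ey],-1)
S=cv2.cvtColor(c["img"],cv2.COLOR_RGB2HSV)[...,1]
m=(z>66)&(z<85)&(abs(L[...,1])<14)&(abs(L[...,0])<90)&(S<80)
P=L[m]; print(m.sum(),np.percentile(P[:,0],[0,1,5,50,95,99,100]),np.percentile(z[m],[50,95]))
for a,b in((-70,-35),(-35,0),(0,35),(35,68)):
    q=m&(L[...,0]>a)&(L[...,0]<b); print(a,q.sum(),np.percentile(z[q],95) if q.any() else 0)
E
```

```text
t 11.07 p [598.98  77.79 150.  ] rv [-2.1305e+00 -2.3084e+00  1.0000e-04] loc [-8.618e+01 -7.000e-02] F [-0.11 -0.7   0.26] M [-0.116  0.049 -0.038] w 0.4 ff 0.0 q [ 0.02  0.53  1.68  0.    0.93 -0.06]
269 [-74.77892555 -74.30369243 -73.52862645 -47.75433684  53.53474965
  63.73967281  69.75247887] [72.05802969 75.80890018]
-70 157 76.36717328032225
-35 35 74.23241886059155
0 18 70.64406503480839
35 21 71.42075261643384
```

View pics/s2.png

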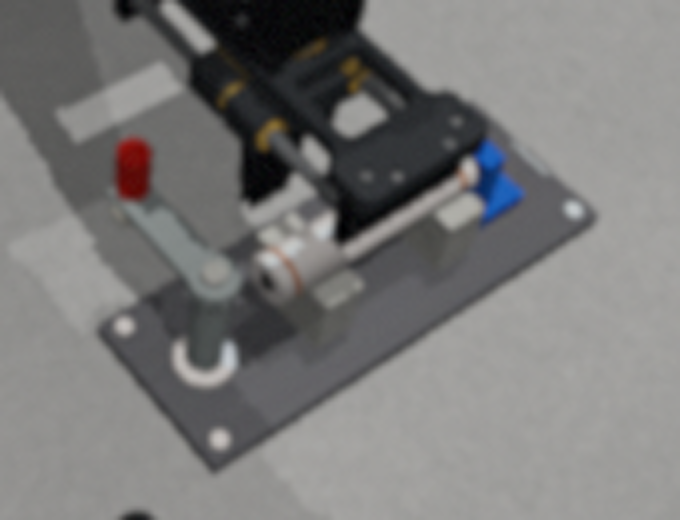

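The shaft lies in both Vs with its near end clear of the post, and a small gap remains at the blue stop. Next I lower the closed fingers between the post and the shaft end.

Call:
{"method": "play_rows", "body": {
  "rows": [
    {"hand": 0, "dp": [-0.11, 0, 0.3], "rot": [0, 0, 0]},
    {"hand": 0, "dp": [-0.11, 0, 1.0], "rot": [0, 0, 0]},
    {"hand": 0, "dp": [-0.11, 0, 1.5], "rot": [0, 0, 0]},
    {"hand": 0, "dp": [-0.11, 0, 1.5], "rot": [0, 0, 0]},
    {"hand": 0, "dp": [-0.11, 0, 1.7], "rot": [0, 0, 0]},
    {"hand": 0, "dp": [-0.11, 0, 1.9], "rot": [0, 0, 0]},
    {"hand": 0, "dp": [-0.11, 0, 2.1], "rot": [0, 0, 0]},
    {"hand": 0, "dp": [-0.11, 0, 2.3], "rot": [0, 0, 0]},
    {"hand": 0, "dp": [-0.11, 0, 2.3], "rot": [0, 0, 0]}
  ]
}}

```text
time: 12.25
eef_pos: [601.9, 74.4, 98.0]
eef_rot: [2.128, 2.303, 0.01]
ft_force: [-6.6, 3.8, 46.1]
width: 0.005
finger_force: 26.8
```

```bash
python3 -c "
from h import *
st()"
```

```text
t 12.25 p [601.89  74.42  97.96] rv [2.1276 2.3029 0.0101] loc [-89.77  -2.71] F [-6.58  3.82 46.07] M [ 0.109  1.435 -0.078] w 0.4 ff 26.8 q [ 0.01  0.6   1.73  0.    0.81 -0.07]
```

Call:
{"method": "play_rows", "body": {
  "rows": [
    {"hand": 0, "dp": [0, 0, -1.2], "rot": [0, 0, 0]},
    {"hand": 0, "dp": [0, 0, -2], "rot": [0, 0, 0]},
    {"hand": 0, "dp": [0, 0, -2], "rot": [0, 0, 0]},
    {"hand": 0, "dp": [0, 0, -2], "rot": [0, 0, 0]}
  ]
}}

```text
time: 12.75
eef_pos: [599.0, 74.0, 141.8]
eef_rot: [-2.132, -2.307, 0.001]
ft_force: [-0.0, -0.0, 0.3]
width: 0.006
finger_force: 0.0
```

```bash
python3 - <<'E'
from h import *
st()
import pickle
d=pickle.load(open("c0.pkl","rb"))
for n in("top","scene","now"):
    c=env.camera("scene") if n=="now" else d[n]; W=cloud(c); z=W[...,2]; L=np.stack([(W[...,:2]-FO)@ex,(W[...,:2]-FO)@ey],-1)
    for zl,zh in((20,60),(60,85),(92,101),(101,112)):
        m=(z>zl)&(z<zh)&(L[...,0]>-140)&(L[...,0]<-80)&(abs(L[...,1])<20)
        P=L[m]; print(n,zl,len(P),[np.round(np.percentile(P[:,i],[1,50,99]),1).tolist() for i in(0,1)] if len(P) else "")
c=env.camera("wrist"); save(c,"w3.png")
c=env.camera("scene"); save(c,"s3.png",(270,170,350,250),6)
E
```

```text
t 12.75 p [599.    74.02 141.77] rv [-2.1315e+00 -2.3069e+00  8.0000e-04] loc [-89.94   0.21] F [-0.02 -0.02  0.26] M [-0.099  0.043  0.006] w 0.5 ff 0.0 q [ 0.01  0.54  1.69  0.    0.91 -0.07]
top 20 13 [[-131.3, -127.0, -102.0], [-4.6, 3.1, 12.3]]
top 60 0 
top 92 123 [[-127.9, -115.0, -102.9], [-11.9, 8.8, 19.8]]
top 101 101 [[-126.9, -115.9, -103.0], [-11.0, 1.3, 12.9]]
scene 20 92 [[-124.5, -120.7, -108.4], [-12.5, -7.8, 4.5]]
scene 60 62 [[-124.0, -119.8, -107.8], [-12.1, -8.5, 4.8]]
scene 92 121 [[-126.3, -117.1, -100.7], [-14.2, 0.2, 19.2]]
scene 101 55 [[-125.7, -114.8, -104.7], [-11.3, -0.6, 10.9]]
now 20 96 [[-124.2, -120.2, -107.1], [-16.5, -7.8, 8.0]]
now 60 64 [[-124.3, -119.8, -107.4], [-11.8, -8.0, 4.7]]
now 92 129 [[-126.7, -115.8, -100.6], [-14.5, 0.4, 19.6]]
now 101 52 [[-126.5, -114.2, -102.0], [-13.1, -0.7, 8.7]]
```

View pics/s3.png

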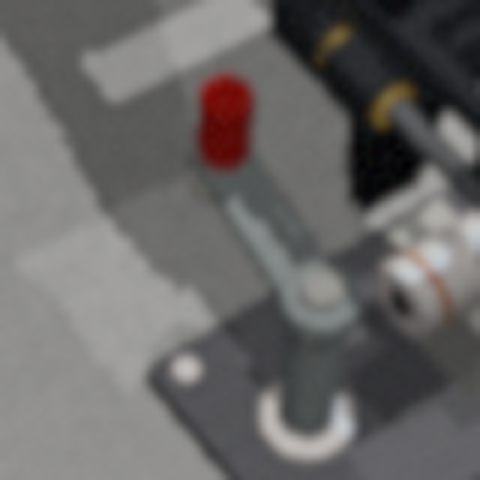

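Contact at about 98 mm was with the clamp hub, which is wider than I assumed, so I backed off at once. New approach: turn the open hand 90° and straddle the post. One 12 mm finger then drops into the gap, with its outer face against the shaft end.

```bash
python3 - <<'E'
from h import *
plan(fx(-127,-0.3),145,184.53)
E
```

```text
dp [-1.482, 0.02, -0.137] rot [-0.0011, -0.0013, -1.5709]
```

Call:
{"method": "play_rows", "body": {
  "rows": [
    {"hand": 70, "dp": [-0.5, 0.02, -0.4], "rot": [0, 0, -0.17]},
    {"hand": 70, "dp": [-1.48, 0.02, -0.4], "rot": [0, 0, -0.35]},
    {"hand": 70, "dp": [-1.48, 0.02, -0.4], "rot": [0, 0, -0.53]},
    {"hand": 70, "dp": [-1.48, 0.02, -0.4], "rot": [0, 0, -0.71]},
    {"hand": 70, "dp": [-1.48, 0.02, -0.4], "rot": [0, 0, -0.89]},
    {"hand": 70, "dp": [-1.48, 0.02, -0.4], "rot": [0, 0, -1.07]},
    {"hand": 70, "dp": [-1.48, 0.02, -0.4], "rot": [0, 0, -1.25]},
    {"hand": 70, "dp": [-1.48, 0.02, -0.4], "rot": [0, 0, -1.43]},
    {"hand": 70, "dp": [-1.48, 0.02, -0.4], "rot": [0, 0, -1.571]},
    {"hand": 70, "dp": [-1.48, 0.02, -0.4], "rot": [0, 0, -1.571]},
    {"hand": 70, "dp": [-1.48, 0.02, 0.5], "rot": [0, 0, -1.571]},
    {"hand": 70, "dp": [-1.48, 0.02, 0.5], "rot": [0, 0, -1.571]},
    {"hand": 70, "dp": [-1.48, 0.02, 0.5], "rot": [0, 0, -1.571]}
  ],
  "grip_force": 25
}}

```text
time: 14.52
eef_pos: [603.0, 37.1, 130.5]
eef_rot: [-0.122, 3.139, 0.0]
ft_force: [0.4, 0.6, -0.4]
width: 0.735
finger_force: 0.0
```

```bash
python3 - <<'E'
from h import *
st(); plan(fx(-127,-0.3),54,184.53)
c=env.camera("wrist"); save(c,"w4.png")
E
```

```text
t 14.53 p [602.95  37.14 130.47] rv [-1.2200e-01  3.1391e+00  1.0000e-04] loc [-127.02   -0.83] F [ 0.41  0.64 -0.45] M [ 0.012  0.02  -0.011] w 69.9 ff 0.0 q [-0.05  0.55  1.7   0.    0.89 -1.7 ]
dp [0.021, 0.001, 3.059] rot [0.0001, 0.0001, -0.0014]
```

View pics/w4.png

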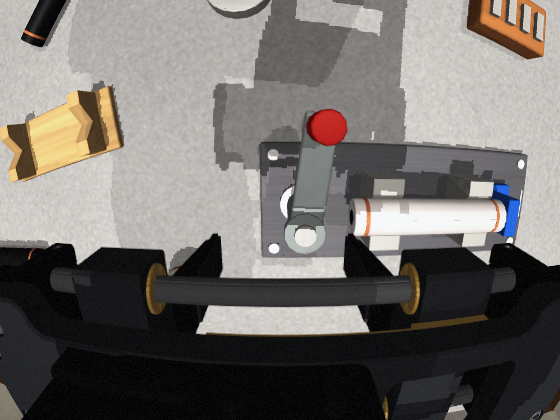

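The wrist view shows the fingertips at (215,240) and (350,240) either side of the hub at (305,232), with the shaft end at about (352,215). I descend in checked stages.

Call:
{"method": "play_rows", "body": {
  "rows": [
    {"hand": 70, "dp": [0.02, 0, 0.4], "rot": [0, 0, 0]},
    {"hand": 70, "dp": [0.02, 0, 0.9], "rot": [0, 0, 0]},
    {"hand": 70, "dp": [0.02, 0, 1.4], "rot": [0, 0, 0]},
    {"hand": 70, "dp": [0.02, 0, 1.9], "rot": [0, 0, 0]},
    {"hand": 70, "dp": [0.02, 0, 2.1], "rot": [0, 0, 0]},
    {"hand": 70, "dp": [0.02, 0, 2.25], "rot": [0, 0, 0]}
  ]
}}

```text
time: 15.32
eef_pos: [602.3, 37.1, 73.5]
eef_rot: [0.124, -3.139, -0.0]
ft_force: [0.8, 0.7, 0.4]
width: 0.735
finger_force: 0.0
```

```bash
python3 - <<'E'
from h import *
st(); plan(fx(-127,-0.3),54,184.53)
E
```

```text
t 15.32 p [602.33  37.13  73.51] rv [ 1.244e-01 -3.139e+00 -1.000e-04] loc [-126.98   -0.2 ] F [0.76 0.67 0.44] M [ 0.061 -0.006 -0.001] w 69.9 ff 0.0 q [-0.05  0.63  1.74  0.    0.77 -1.7 ]
dp [-0.004, -0.001, 0.78] rot [0.0001, -0.0001, 0.0001]
```

Call:
{"method": "play_rows", "body": {
  "rows": [
    {"hand": 70, "dp": [0, 0, 0.2], "rot": [0, 0, 0]},
    {"hand": 70, "dp": [0, 0, 0.4], "rot": [0, 0, 0]},
    {"hand": 70, "dp": [0, 0, 0.6], "rot": [0, 0, 0]},
    {"hand": 70, "dp": [0, 0, 0.78], "rot": [0, 0, 0]},
    {"hand": 70, "dp": [0, 0, 0.78], "rot": [0, 0, 0]},
    {"hand": 70, "dp": [0, 0.05, 0.78], "rot": [0, 0, 0]},
    {"hand": 70, "dp": [0, 0.1, 0.78], "rot": [0, 0, 0]},
    {"hand": 70, "dp": [0, 0.12, 0.78], "rot": [0, 0, 0]},
    {"hand": 70, "dp": [0, 0.12, 0.78], "rot": [0, 0, 0]}
  ]
}}

```text
time: 16.45
eef_pos: [602.1, 40.2, 54.4]
eef_rot: [-0.124, 3.139, 0.0]
ft_force: [-0.5, -0.3, 0.2]
width: 0.733
finger_force: 0.0
```

```bash
python3 - <<'E'
from h import *
st()
E
```

```text
t 16.45 p [602.07  40.18  54.45] rv [-1.245e-01  3.139e+00  1.000e-04] loc [-123.92   -0.18] F [-0.5  -0.33  0.16] M [0.082 0.012 0.02 ] w 69.8 ff 0.0 q [-0.04  0.66  1.76  0.    0.73 -1.69]
```

Call:
{"method": "play_rows", "body": {
  "rows": [
    {"hand": 70, "dp": [0, 0.04, 0], "rot": [0, 0, 0]},
    {"hand": 70, "dp": [0, 0.08, 0], "rot": [0, 0, 0]},
    {"hand": 70, "dp": [0, 0.12, 0], "rot": [0, 0, 0]},
    {"hand": 70, "dp": [0, 0.16, 0], "rot": [0, 0, 0]}
  ]
}}

```text
time: 16.95
eef_pos: [601.7, 44.2, 54.4]
eef_rot: [-0.124, 3.139, 0.0]
ft_force: [-0.0, -0.6, 0.4]
width: 0.742
finger_force: 0.0
```

Call:
{"method": "play_rows", "body": {
  "rows": [
    {"hand": 70, "dp": [0, 0.02, 0], "rot": [0, 0, 0]},
    {"hand": 70, "dp": [0, 0.04, 0], "rot": [0, 0, 0]}
  ]
}}

```text
time: 17.2
eef_pos: [601.7, 45.2, 54.4]
eef_rot: [-0.124, 3.139, 0.0]
ft_force: [0.1, -0.9, 0.2]
width: 0.738
finger_force: 0.0
```

```bash
python3 - <<'E'
from h import *
st()
E
```

```text
t 17.2 p [601.66  45.15  54.37] rv [-1.2440e-01  3.1391e+00  1.0000e-04] loc [-118.93   -0.16] F [ 0.15 -0.86  0.25] M [ 0.052 -0.006 -0.038] w 70.1 ff 0.0 q [-0.03  0.66  1.76  0.    0.73 -1.68]
```

Call:
{"method": "play_rows", "body": {
  "rows": [
    {"hand": 70, "dp": [0, 0.02, 0], "rot": [0, 0, 0]},
    {"hand": 70, "dp": [0, 0.04, 0], "rot": [0, 0, 0]}
  ]
}}

```text
time: 17.45
eef_pos: [601.6, 46.1, 54.4]
eef_rot: [-0.124, 3.139, 0.0]
ft_force: [-0.8, 0.2, 0.2]
width: 0.736
finger_force: 0.0
```

Call:
{"method": "play_rows", "body": {
  "rows": [
    {"hand": 70, "dp": [0, 0.02, 0], "rot": [0, 0, 0]},
    {"hand": 70, "dp": [0, 0.04, 0], "rot": [0, 0, 0]}
  ]
}}

```text
time: 17.7
eef_pos: [601.5, 47.1, 54.4]
eef_rot: [-0.124, 3.139, 0.0]
ft_force: [-0.1, 0.5, -0.9]
width: 0.735
finger_force: 0.0
```

```bash
python3 - <<'E'
from h import *
st()
c=env.camera("wrist"); save(c,"w5.png",(240,140,560,290),2.5)
E
```

```text
t 17.7 p [601.49  47.14  54.38] rv [-1.2430e-01  3.1391e+00  2.0000e-04] loc [-116.94   -0.15] F [-0.15  0.46 -0.95] M [0.019 0.036 0.021] w 69.9 ff 0.0 q [-0.03  0.66  1.76  0.    0.73 -1.68]
```

View pics/w5.png

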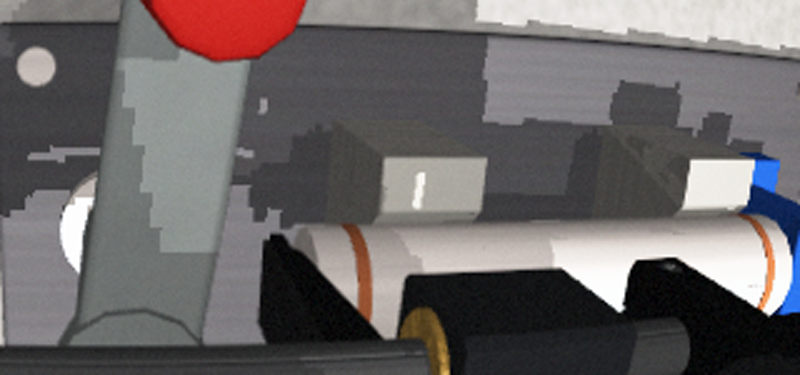

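The wrist crop shows the right fingertip at (275,250) just short of or touching the shaft end at (300,245), with the far end very close to the blue stop. I continue in millimetre steps.

Call:
{"method": "play_rows", "body": {
  "rows": [
    {"hand": 70, "dp": [0, 0.02, 0], "rot": [0, 0, 0]},
    {"hand": 70, "dp": [0, 0.04, 0], "rot": [0, 0, 0]}
  ]
}}

```text
time: 18.0
eef_pos: [601.4, 48.0, 54.4]
eef_rot: [-0.124, 3.139, -0.0]
ft_force: [-0.1, -2.9, 0.1]
width: 0.737
finger_force: 1.4
```

Call:
{"method": "play_rows", "body": {
  "rows": [
    {"hand": 70, "dp": [0, 0.02, 0], "rot": [0, 0, 0]},
    {"hand": 70, "dp": [0, 0.04, 0], "rot": [0, 0, 0]}
  ]
}}

```text
time: 18.25
eef_pos: [601.5, 48.5, 54.4]
eef_rot: [-0.125, 3.139, -0.001]
ft_force: [-0.2, -6.4, 0.9]
width: 0.735
finger_force: 3.4
```

Call:
{"method": "play_rows", "body": {
  "rows": [
    {"hand": 70, "dp": [0, 0.02, 0], "rot": [0, 0, 0]},
    {"hand": 70, "dp": [0, 0.04, 0], "rot": [0, 0, 0]}
  ]
}}

```text
time: 18.5
eef_pos: [601.3, 49.4, 54.4]
eef_rot: [-0.124, 3.139, -0.001]
ft_force: [0.1, -6.3, 0.9]
width: 0.733
finger_force: 3.4
```

Call:
{"method": "play_rows", "body": {
  "rows": [
    {"hand": 70, "dp": [0, 0.02, 0], "rot": [0, 0, 0]},
    {"hand": 70, "dp": [0, 0.02, 0], "rot": [0, 0, 0]}
  ]
}}

```text
time: 18.75
eef_pos: [601.3, 49.9, 54.4]
eef_rot: [-0.124, 3.139, -0.001]
ft_force: [-0.6, -6.0, 0.5]
width: 0.735
finger_force: 3.2
```

Call:
{"method": "play_rows", "body": {
  "rows": [
    {"hand": 70, "dp": [0, 0.02, 0], "rot": [0, 0, 0]},
    {"hand": 70, "dp": [0, 0.02, 0], "rot": [0, 0, 0]}
  ]
}}

```text
time: 19.0
eef_pos: [601.3, 50.4, 54.4]
eef_rot: [-0.124, 3.139, -0.001]
ft_force: [-0.3, -7.4, -0.6]
width: 0.734
finger_force: 3.2
```

Call:
{"method": "play_rows", "body": {
  "rows": [
    {"hand": 70, "dp": [0, 0.02, 0], "rot": [0, 0, 0]},
    {"hand": 70, "dp": [0, 0.02, 0], "rot": [0, 0, 0]}
  ]
}}

```text
time: 19.25
eef_pos: [601.3, 50.9, 54.4]
eef_rot: [-0.125, 3.139, -0.001]
ft_force: [-0.0, -7.0, 0.6]
width: 0.736
finger_force: 3.2
```

Call:
{"method": "play_rows", "body": {
  "rows": [
    {"hand": 70, "dp": [0, 0.02, 0], "rot": [0, 0, 0]},
    {"hand": 70, "dp": [0, 0.02, 0], "rot": [0, 0, 0]}
  ]
}}

```text
time: 19.5
eef_pos: [601.2, 51.4, 54.4]
eef_rot: [-0.124, 3.139, -0.001]
ft_force: [-0.3, -6.6, 0.6]
width: 0.735
finger_force: 3.2
```

Call:
{"method": "play_rows", "body": {
  "rows": [
    {"hand": 70, "dp": [0, 0.02, 0], "rot": [0, 0, 0]},
    {"hand": 70, "dp": [0, 0.02, 0], "rot": [0, 0, 0]}
  ]
}}

```text
time: 19.75
eef_pos: [601.2, 51.9, 54.4]
eef_rot: [-0.124, 3.139, -0.001]
ft_force: [-0.0, -6.0, -0.2]
width: 0.736
finger_force: 3.2
```

Call:
{"method": "play_rows", "body": {
  "rows": [
    {"hand": 70, "dp": [0, 0.02, 0], "rot": [0, 0, 0]},
    {"hand": 70, "dp": [0, 0.02, 0], "rot": [0, 0, 0]}
  ]
}}

```text
time: 20.0
eef_pos: [601.1, 52.4, 54.4]
eef_rot: [-0.124, 3.139, -0.001]
ft_force: [0.7, -6.8, -0.5]
width: 0.736
finger_force: 3.2
```

Call:
{"method": "play_rows", "body": {
  "rows": [
    {"hand": 70, "dp": [0, 0.02, 0], "rot": [0, 0, 0]},
    {"hand": 70, "dp": [0, 0.02, 0], "rot": [0, 0, 0]}
  ]
}}

```text
time: 20.25
eef_pos: [601.1, 52.7, 54.4]
eef_rot: [-0.124, 3.139, -0.001]
ft_force: [-0.5, -7.8, 0.6]
width: 0.737
finger_force: 3.9
```

Call:
{"method": "play_rows", "body": {
  "rows": [
    {"hand": 70, "dp": [0, 0.02, 0], "rot": [0, 0, 0]},
    {"hand": 70, "dp": [0, 0.02, 0], "rot": [0, 0, 0]}
  ]
}}

```text
time: 20.5
eef_pos: [601.1, 52.7, 54.5]
eef_rot: [-0.125, 3.139, -0.002]
ft_force: [0.6, -10.3, 0.2]
width: 0.738
finger_force: 5.5
```

Call:
{"method": "play_rows", "body": {
  "rows": [
    {"hand": 70, "dp": [0, 0.02, 0], "rot": [0, 0, 0]},
    {"hand": 70, "dp": [0, 0.02, 0], "rot": [0, 0, 0]}
  ]
}}

```text
time: 20.75
eef_pos: [601.1, 52.8, 54.5]
eef_rot: [-0.125, 3.139, -0.003]
ft_force: [0.3, -14.3, 1.1]
width: 0.738
finger_force: 7.1
```

The stop is felt. The tool stalls at 52.7 mm, with about 6.5 N of drag and about 8 N on the stop. I back off and rise.

Call:
{"method": "play_rows", "body": {
  "rows": [
    {"hand": 70, "dp": [0, -0.04, 0], "rot": [0, 0, 0]},
    {"hand": 70, "dp": [0, -0.12, 0], "rot": [0, 0, 0]},
    {"hand": 70, "dp": [0, -0.25, 0], "rot": [0, 0, 0]},
    {"hand": 70, "dp": [0, -0.25, 0], "rot": [0, 0, 0]},
    {"hand": 70, "dp": [0, -0.25, -0.8], "rot": [0, 0, 0]},
    {"hand": 70, "dp": [0, -0.25, -2], "rot": [0, 0, 0]},
    {"hand": 70, "dp": [0, -0.25, -4], "rot": [0, 0, 0]},
    {"hand": 70, "dp": [0, -0.25, -4.8], "rot": [0, 0, 0]},
    {"hand": 70, "dp": [0, -0.25, -4.8], "rot": [0, 0, 0]},
    {"hand": 70, "dp": [0, -0.25, -4.8], "rot": [0, 0, 0]}
  ]
}}

```text
time: 22.0
eef_pos: [600.9, 48.4, 173.3]
eef_rot: [0.124, -3.138, -0.0]
ft_force: [0.1, -0.2, 0.3]
width: 0.737
finger_force: 0.0
```

```bash
cat > look.py <<'E'
from h import *
st()
for n in("top","scene"):
    c=env.camera(n); W=cloud(c); z=W[...,2]; L=np.stack([(W[...,:2]-FO)@ex,(W[...,:2]-FO)@ey],-1)
    hsv=cv2.cvtColor(c["img"],cv2.COLOR_RGB2HSV).astype(int); H,S=hsv[...,0],hsv[...,1]
    near=(abs(L[...,0])<170)&(abs(L[...,1])<100)
    m=near&(z>124)&(z<140)&((H<6)|(H>174))&(S>150); P=L[m]
    if len(P): k=(P.max(0)+P.min(0))/2; print(n,"knob",len(P),k,np.ptp(P,axis=0),"ang",np.arctan2(k[1],k[0]+115))
    m=near&(z>101)&(z<112)&(L[...,0]<-95)&(S<90)&(abs(L[...,1])<18); P=L[m]
    if len(P): print(n,"hubcap",len(P),(np.percentile(P,98,axis=0)+np.percentile(P,2,axis=0))/2)
    m=(z>66)&(z<85)&(abs(L[...,1])<14)&(abs(L[...,0])<90)&(S<80); P=L[m]
    if len(P): print(n,"shaft",len(P),np.percentile(P[:,0],[1,99]),np.percentile(z[m],95))
    m=near&(H>105)&(H<130)&(S>130)&(z>66); P=L[m]
    if len(P): print(n,"stop top",len(P),np.percentile(P[:,0],[3,97]))
E
python3 look.py
```

```text
t 22.0 p [600.89  48.42 173.26] rv [ 1.2440e-01 -3.1377e+00 -3.0000e-04] loc [-115.62    0.34] F [ 0.11 -0.2   0.31] M [ 0.015 -0.03   0.039] w 70.1 ff 0.0 q [-0.03  0.5   1.66  0.    0.98 -1.68]
scene hubcap 57 [-113.45309375   -0.80426439]
scene shaft 628 [-69.20529381  70.6808894 ] 76.4103666928199
scene stop top 60 [-165.93969936   83.6157933 ]
```

```bash
sed -i 's/^FY=/FY=/; s/FO=np.array(\[592.1,163.7\])/FO=np.array([592.6,163.75])/' h.py; python3 - <<'E'
from h import *
st(); plan(fx(-115,70),160,184.53); plan(fx(-115,70),103,184.53)
E
```

```text
t 22.1 p [600.91  48.39 173.02] rv [ 1.243e-01 -3.137e+00 -4.000e-04] loc [-115.65    0.82] F [ 0.12 -0.48 -0.6 ] M [ 0.061 -0.083 -0.005] w 70.0 ff 0.0 q [-0.03  0.5   1.66  0.    0.98 -1.68]
dp [2.766, 0.026, 0.527] rot [0.0003, -0.0021, 0.0002]
dp [2.761, 0.026, 2.807] rot [0.0003, -0.0021, 0.0002]
```

Call:
{"method": "play_rows", "body": {
  "rows": [
    {"hand": 60, "dp": [1.0, 0.02, 0.3], "rot": [0, 0, 0]},
    {"hand": 60, "dp": [2.5, 0.03, 0.5], "rot": [0, 0, 0]},
    {"hand": 60, "dp": [2.77, 0.03, 0.5], "rot": [0, 0, 0]},
    {"hand": 60, "dp": [2.77, 0.03, 0.5], "rot": [0, 0, 0]}
  ]
}}

```text
time: 22.6
eef_pos: [532.8, 43.6, 161.8]
eef_rot: [-0.124, 3.139, 0.0]
ft_force: [-0.2, 0.0, 0.4]
width: 0.627
finger_force: 0.0
```

```bash
python3 - <<'E'
from h import *
st(); plan(fx(-115,70),103,184.53)
c=env.camera("wrist"); save(c,"w6.png")
E
python3 look.py
```

```text
t 22.6 p [532.77  43.56 161.82] rv [-1.2410e-01  3.1389e+00  1.0000e-04] loc [-115.09   69.13] F [-0.22  0.04  0.37] M [ 0.09  -0.001  0.023] w 59.7 ff 0.0 q [-0.04  0.43  1.84  0.    0.87 -1.69]
dp [0.035, 0.003, 2.353] rot [0.0001, 0.0003, -0.0]
t 22.65 p [533.24  43.57 161.86] rv [-1.2410e-01  3.1384e+00  1.0000e-04] loc [-115.12   68.66] F [-0.56  0.64 -0.  ] M [ 0.049 -0.024 -0.01 ] w 59.8 ff 0.0 q [-0.04  0.43  1.84  0.    0.87 -1.69]
top shaft 89 [52.3991842  70.01664047] 76.2702870237973
top stop top 116 [-55.50548388  81.53869362]
scene knob 64 [-104.49712547   67.82021208] [17.09170907 17.42650211] ang 1.4171533396524876
scene hubcap 50 [-115.20402343   -0.94744124]
scene shaft 634 [-69.60910564  70.63527328] 76.08381563732202
scene stop top 71 [-166.2726096    83.83863433]
```

View pics/w6.png

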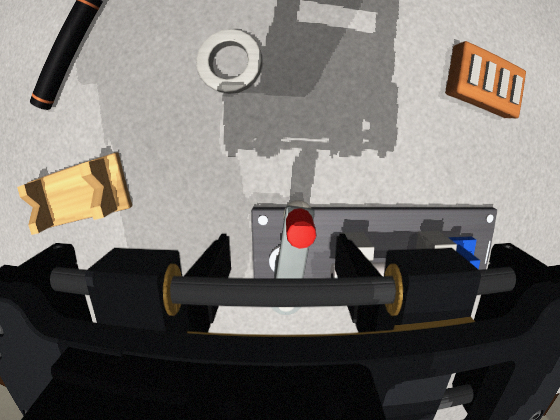

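The wrist view shows the knob at (302,228), about 10 mm towards the shaft side of the finger midline. The arm now stands at about 1.43 rad, nudged by the hub contact. I recentre on it.

```bash
python3 - <<'E'
from h import *
a=1.43; plan(fx(-115+70*np.cos(a),70*np.sin(a)),103,94.53+np.rad2deg(a))
E
```

```text
dp [0.028, 0.396, 2.352] rot [0.0001, 0.0006, 0.1409]
```

Call:
{"method": "play_rows", "body": {
  "rows": [
    {"hand": 60, "dp": [0.03, 0.4, 0], "rot": [0, 0, 0.14]},
    {"hand": 60, "dp": [0.03, 0.4, 0.5], "rot": [0, 0, 0.14]},
    {"hand": 60, "dp": [0.03, 0.4, 1.2], "rot": [0, 0, 0.14]},
    {"hand": 60, "dp": [0.03, 0.4, 1.9], "rot": [0, 0, 0.14]},
    {"hand": 60, "dp": [0.03, 0.4, 2.3], "rot": [0, 0, 0.14]},
    {"hand": 60, "dp": [0.03, 0.4, 2.35], "rot": [0, 0, 0.14]},
    {"hand": 24, "dp": [0.03, 0.4, 2.35], "rot": [0, 0, 0.14]},
    {"hand": 15, "dp": [0.03, 0.4, 2.35], "rot": [0, 0, 0.14]},
    {"hand": 10, "dp": [0.03, 0.4, 2.35], "rot": [0, 0, 0.14]},
    {"hand": 10, "dp": [0.03, 0.4, 2.35], "rot": [0, 0, 0.14]},
    {"hand": 10, "dp": [0.03, 0.4, 2.35], "rot": [0, 0, 0.14]}
  ],
  "grip_force": 15
}}

```text
time: 24.12
eef_pos: [530.7, 53.6, 103.3]
eef_rot: [0.095, 3.14, 0.0]
ft_force: [-0.5, 0.1, 1.7]
width: 0.206
finger_force: 15.0
```

```bash
cat > arc.py <<'E'
from h import *
import sys
s=st(); R0=Ro.from_rotvec(s["eef_rot"]); a0=np.arctan2(loc(s["eef_pos"])[1],loc(s["eef_pos"])[0]+115); r=np.hypot(loc(s["eef_pos"])[1],loc(s["eef_pos"])[0]+115)
print("a0",a0,"r",r,"yaw ang",np.arctan2(*(R0.as_matrix()[[1,0],0]))-FY)
for a in np.linspace(a0,float(sys.argv[1]),int(sys.argv[2])+1)[1:]:
    p=np.r_[fx(-115+70*np.cos(a),70*np.sin(a)),s["eef_pos"][2]]
    print(round(a,3),np.round(R0.inv().apply(p-s["eef_pos"])/25,2).tolist(), np.round((R0.inv()*down(94.53+np.rad2deg(a))).as_rotvec()[2],3))
E
python3 arc.py 0.3 14
```

```text
t 24.12 p [530.69  53.63 103.27] rv [9.5400e-02 3.1401e+00 3.0000e-04] loc [-104.89   70.41] F [-0.48  0.12  1.7 ] M [ 0.264  0.173 -0.015] w 19.6 ff 15.0 q [-0.02  0.51  1.9   0.    0.73 -1.53]
a0 1.4281967556371367 r 71.13187020757037 yaw ang 1.4309871314821678
1.348 [-0.05, 0.23, 0.0] 0.083
1.267 [-0.08, 0.45, 0.0] 0.164
1.186 [-0.13, 0.67, 0.0] 0.245
1.106 [-0.19, 0.89, 0.0] 0.325
1.025 [-0.27, 1.1, 0.0] 0.406
0.945 [-0.37, 1.3, 0.0] 0.486
0.864 [-0.48, 1.5, 0.0] 0.567
0.784 [-0.61, 1.68, 0.0] 0.647
0.703 [-0.76, 1.86, 0.0] 0.728
0.622 [-0.91, 2.02, 0.0] 0.809
0.542 [-1.08, 2.17, 0.0] 0.889
0.461 [-1.26, 2.3, 0.0] 0.97
0.381 [-1.45, 2.42, 0.0] 1.05
0.3 [-1.65, 2.53, 0.0] 1.131
```

Call:
{"method": "play_rows", "body": {
  "rows": [
    {"hand": 10, "dp": [-0.02, 0.1, 0], "rot": [0, 0, 0.04]},
    {"hand": 10, "dp": [-0.05, 0.23, 0], "rot": [0, 0, 0.083]},
    {"hand": 10, "dp": [-0.08, 0.45, 0], "rot": [0, 0, 0.164]},
    {"hand": 10, "dp": [-0.13, 0.67, 0], "rot": [0, 0, 0.245]},
    {"hand": 10, "dp": [-0.19, 0.89, 0], "rot": [0, 0, 0.325]},
    {"hand": 10, "dp": [-0.27, 1.1, 0], "rot": [0, 0, 0.406]},
    {"hand": 10, "dp": [-0.37, 1.3, 0], "rot": [0, 0, 0.486]},
    {"hand": 10, "dp": [-0.48, 1.5, 0], "rot": [0, 0, 0.567]},
    {"hand": 10, "dp": [-0.61, 1.68, 0], "rot": [0, 0, 0.647]},
    {"hand": 10, "dp": [-0.76, 1.86, 0], "rot": [0, 0, 0.728]},
    {"hand": 10, "dp": [-0.91, 2.02, 0], "rot": [0, 0, 0.809]},
    {"hand": 10, "dp": [-1.08, 2.17, 0], "rot": [0, 0, 0.889]},
    {"hand": 10, "dp": [-1.26, 2.3, 0], "rot": [0, 0, 0.97]},
    {"hand": 10, "dp": [-1.45, 2.42, 0], "rot": [0, 0, 1.05]},
    {"hand": 10, "dp": [-1.65, 2.53, 0], "rot": [0, 0, 1.131]},
    {"hand": 10, "dp": [-1.65, 2.53, 0], "rot": [0, 0, 1.131]}
  ],
  "grip_force": 20
}}

```text
time: 26.12
eef_pos: [574.5, 116.6, 103.3]
eef_rot: [-1.763, -2.596, -0.002]
ft_force: [-6.7, 18.2, 6.0]
width: 0.206
finger_force: 20.0
```

```bash
python3 arc.py 0 10
```

```text
t 26.12 p [574.53 116.61 103.31] rv [-1.7630e+00 -2.5959e+00 -1.9000e-03] loc [-45.56  21.74] F [-6.7  18.23  5.96] M [ 3.036  1.121 -0.044] w 19.5 ff 20.0 q [ 0.09  0.57  1.77  0.    0.81 -0.29]
a0 0.30339040158238906 r 72.76008921342952 yaw ang 0.29855309627691184
0.273 [-0.11, 0.09, -0.0] 0.026
0.243 [-0.11, 0.17, -0.0] 0.056
0.212 [-0.12, 0.26, -0.0] 0.086
0.182 [-0.13, 0.34, -0.0] 0.117
0.152 [-0.14, 0.42, -0.0] 0.147
0.121 [-0.15, 0.51, -0.0] 0.177
0.091 [-0.17, 0.59, -0.0] 0.208
0.061 [-0.19, 0.67, -0.0] 0.238
0.03 [-0.21, 0.76, -0.0] 0.268
0.0 [-0.23, 0.84, -0.0] 0.299
```

Call:
{"method": "play_rows", "body": {
  "rows": [
    {"hand": 10, "dp": [0.06, 0, 0], "rot": [0, 0, 0]},
    {"hand": 10, "dp": [0.12, 0, 0], "rot": [0, 0, 0]},
    {"hand": 10, "dp": [0.12, 0, 0], "rot": [0, 0, 0]}
  ]
}}

```text
time: 26.5
eef_pos: [574.5, 116.9, 103.3]
eef_rot: [-1.763, -2.6, 0.0]
ft_force: [-2.1, 0.6, 4.1]
width: 0.207
finger_force: 20.0
```

```bash
python3 arc.py 0.19 3; python3 look.py
```

```text
t 26.5 p [574.51 116.9  103.25] rv [-1.7632e+00 -2.5998e+00  1.0000e-04] loc [-45.28  21.73] F [-2.07  0.62  4.1 ] M [-0.112  0.463 -0.124] w 19.7 ff 20.0 q [ 0.09  0.57  1.77  0.    0.81 -0.29]
a0 0.3021295251691286 r 73.03176486404723 yaw ang 0.29984989367593484
0.265 [-0.12, 0.1, -0.0] 0.035
0.227 [-0.13, 0.21, -0.0] 0.072
0.19 [-0.14, 0.31, -0.0] 0.11
t 26.5 p [574.51 116.9  103.25] rv [-1.7632e+00 -2.5998e+00  1.0000e-04] loc [-45.28  21.73] F [-2.07  0.62  4.1 ] M [-0.112  0.463 -0.124] w 19.7 ff 20.0 q [ 0.09  0.57  1.77  0.    0.81 -0.29]
top hubcap 102 [-114.76574319    2.32928499]
top stop top 2 [-113.76240652 -113.75218745]
scene knob 67 [-48.50350473  18.9143122 ] [16.66639151 26.89962862] ang 0.2771218325400546
scene hubcap 53 [-114.49991398   -2.47956119]
scene shaft 460 [-69.3325858   69.28342049] 76.17211661086567
scene stop top 42 [-82.26156582  83.59036033]
```

Call:
{"method": "play_rows", "body": {
  "rows": [
    {"hand": 10, "dp": [-0.01, 0.17, 0], "rot": [0, 0, 0.06]},
    {"hand": 10, "dp": [-0.02, 0.35, 0], "rot": [0, 0, 0.12]},
    {"hand": 10, "dp": [-0.05, 0.52, 0], "rot": [0, 0, 0.18]},
    {"hand": 10, "dp": [-0.05, 0.52, 0], "rot": [0, 0, 0.18]}
  ]
}}

```text
time: 27.1
eef_pos: [587.1, 120.7, 103.3]
eef_rot: [-1.991, -2.429, 0.0]
ft_force: [-3.8, 1.6, 5.6]
width: 0.207
finger_force: 20.0
```

```bash
python3 -c "
from h import *
st()"
```

```text
t 27.1 p [587.05 120.7  103.29] rv [-1.9908e+00 -2.4293e+00  1.0000e-04] loc [-42.48   8.93] F [-3.85  1.56  5.62] M [ 0.144  0.696 -0.226] w 19.7 ff 20.0 q [ 0.09  0.58  1.73  0.    0.82 -0.11]
```

Call:
{"method": "play_rows", "body": {
  "rows": [
    {"hand": 10, "dp": [-0.01, 0.09, 0], "rot": [0, 0, 0.03]},
    {"hand": 10, "dp": [-0.01, 0.18, 0], "rot": [0, 0, 0.06]},
    {"hand": 10, "dp": [-0.02, 0.27, 0], "rot": [0, 0, 0.09]},
    {"hand": 10, "dp": [-0.02, 0.35, 0], "rot": [0, 0, 0.12]},
    {"hand": 10, "dp": [-0.02, 0.35, 0], "rot": [0, 0, 0.12]},
    {"hand": 10, "dp": [-0.02, 0.35, 0], "rot": [0, 0, 0.12]}
  ]
}}

```text
time: 27.85
eef_pos: [595.4, 121.9, 103.3]
eef_rot: [-2.132, -2.306, 0.001]
ft_force: [-4.6, 1.0, 7.0]
width: 0.209
finger_force: 20.0
```

```bash
python3 -c "
from h import *
st()"
```

```text
t 27.85 p [595.44 121.93 103.31] rv [-2.1319e+00 -2.3062e+00  5.0000e-04] loc [-41.92   0.48] F [-4.6   1.05  6.95] M [ 0.17   0.861 -0.166] w 19.9 ff 20.0 q [0.09 0.59 1.71 0.   0.84 0.01]
```

Call:
{"method": "play_rows", "body": {
  "rows": [
    {"hand": 10, "dp": [0, 0.02, 0], "rot": [0, 0, 0]},
    {"hand": 10, "dp": [0, 0.02, 0], "rot": [0, 0, 0]},
    {"hand": 10, "dp": [0, 0.02, 0], "rot": [0, 0, 0]}
  ]
}}

```text
time: 28.22
eef_pos: [595.6, 121.9, 103.3]
eef_rot: [-2.131, -2.306, 0.002]
ft_force: [-7.9, 2.2, 6.7]
width: 0.202
finger_force: 20.0
```

Call:
{"method": "play_rows", "body": {
  "rows": [
    {"hand": 22, "dp": [0, 0, 0], "rot": [0, 0, 0]},
    {"hand": 28, "dp": [0, 0, 0], "rot": [0, 0, 0]},
    {"hand": 40, "dp": [0, 0, 0], "rot": [0, 0, 0]},
    {"hand": 50, "dp": [0, 0, 0], "rot": [0, 0, 0]},
    {"hand": 50, "dp": [0, 0, 0], "rot": [0, 0, 0]},
    {"hand": 50, "dp": [0, 0, -1], "rot": [0, 0, 0]},
    {"hand": 50, "dp": [0, 0, -3], "rot": [0, 0, 0]},
    {"hand": 50, "dp": [0, 0, -5], "rot": [0, 0, 0]},
    {"hand": 50, "dp": [-4, -4, -5], "rot": [0, 0, 0]},
    {"hand": 50, "dp": [-8, -8, -5], "rot": [0, 0, 0]},
    {"hand": 50, "dp": [-8, -8, -5], "rot": [0, 0, 0]},
    {"hand": 50, "dp": [-8, -8, -5], "rot": [0, 0, 0]},
    {"hand": 50, "dp": [-8, -8, -5], "rot": [0, 0, 0]}
  ]
}}

```text
time: 29.85
eef_pos: [411.0, -94.7, 228.4]
eef_rot: [2.133, 2.306, 0.0]
ft_force: [0.6, -0.1, 1.0]
width: 0.531
finger_force: 0.0
```

```bash
cat >> look.py <<'E'
    save(c,n+"_end.png",(270,150,440,280) if n=="scene" else (110,130,290,250),4)
    # bar centre line vs. hub, and shaft axis lateral in the same view
    m=near&(z>92)&(z<101)&(L[...,0]>-98)&(L[...,0]<-62); P=L[m]
    for a in(-98,-86,-74):
        q=P[(P[:,0]>a)&(P[:,0]<a+12)]; print(n,"bar y at",a+6,len(q),(np.percentile(q[:,1],[2,98]).mean() if len(q) else 0))
    m=(z>62)&(z<85)&(abs(L[...,1])<18)&(L[...,0]>-15)&(L[...,0]<55)&(S<80); q=L[m]; zz=z[m]; y=q[:,1]
    print(n,"shaft y edges mid",np.percentile(y,[2,98]),"crest y",np.median(y[zz>np.percentile(zz,85)]))
    m=near&(z>50)&(z<60)&(abs(L[...,1])<34)&(abs(L[...,0])<60)&(S<90); q=L[m]; print(n,"V y",np.percentile(q[:,1],[1,99]))
E
python3 look.py
```

```text
t 29.85 p [411.01 -94.73 228.39] rv [2.1333e+00 2.3056e+00 1.0000e-04] loc [-243.33  201.44] F [ 0.63 -0.14  1.04] M [-0.049  0.032  0.006] w 50.5 ff 0.0 q [-0.38  0.18  2.01 -0.    0.95 -0.46]
top knob 99 [-44.67974707   2.86232255] [20.04261787 17.92549164] ang 0.04068164160113938
top hubcap 99 [-115.79040146    2.11208104]
top shaft 736 [-64.292925    69.01948239] 76.3834436497161
top stop top 112 [69.97707995 81.62229484]
top bar y at -92 78 1.5301788954436928
top bar y at -80 74 1.5399100213302663
top bar y at -68 82 2.0768939877503465
top shaft y edges mid [-12.58715657  15.40639436] crest y 1.0101293063065346
top V y [-28.53336199  31.14888241]
scene knob 64 [-44.11189532  -0.91756828] [18.46054672 17.70026738] ang -0.012943173538270906
scene hubcap 46 [-115.01622647    0.19151469]
scene shaft 519 [-68.89730367  70.11240543] 75.8534400626429
scene stop top 54 [71.6473831  83.86034902]
scene bar y at -92 57 -0.11999662064529293
scene bar y at -80 52 -0.8544271284527003
scene bar y at -68 52 -0.07016634398293675
scene shaft y edges mid [-15.07196412  11.11759354] crest y -1.1638557842862314
scene V y [-30.49945552  28.66614211]
```

```bash
python3 -c "
from h import *
print(env.close_job())"
```

```text
the job is handed in; nothing more can be done
None
```

I handed the job in at about 30 s: the shaft is seated in both Vs, was pushed up to the blue stop, and is clamped by the pad at a swing angle of about 0. Three things were not clean: the stop push reached about 8 N (asked for 5), the fingertips hit the clamp hub once at about 46 N and swung the arm from about 1.57 to 1.43 rad, and after clamping only camera measurements (good to a millimetre or two) checked the seat, the stop contact and the pad's centring.

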